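# Stir fresh milling slugs into the bead dish

## Robot

A 6-joint arm with a two-finger parallel gripper is mounted at the origin on a cart in front of the work surface, level with it; the furniture and walls round the work are solid. World frame = base frame: x ahead of the robot, y to its left, z up, the work surface at z = 0. Lengths are in m, angles in degrees, forces in N, time in s.
With the tool pointing down it reaches from about 0.25 to 0.725 m from the base axis. Payload 9.7 kg.
Tool frame: the origin (TCP) lies midway between the tips of the shut fingers; the grasp point (between the pads) lies bot.hold_point_z behind it (bot.hold_point_z is the distance from the TCP to the grasp point, in m); z points along the fingers, y is the line along which they close (so a half turn about z gives the same grasp; the last joint's range is limited). The gripper opens to 85 mm and grips with 20 to 120 N. Pads are 22 mm wide; open, the fingers measure 114 mm over their backs; the gripper's body (76 mm by 85 mm) begins 54 mm behind the grasp point. The pads swing forward as they close: fully open they stand 13 mm farther back than shut.
Start: joints at [72.021, 4.979, 10.078, 95.1, 0, 90], TCP at [0.17, 0.523, 0.231] pointing down, gripper open.
Joint ranges: [-179.16, 179.16], [-48.56, 103.87], [-65.8, 70.77], [-126.05, 130.52], [-82.76, 87.17], [-180, 180]. Speed limits (degrees/s): [127.2, 127.2, 147.25, 180, 180, 180].

## Interface

Orientations are given as [roll, pitch, yaw] about the fixed x, y, z axes, in that order (R = Rz(yaw) Ry(pitch) Rx(roll)).
In Python, from workcell import bot, camera, camera_model, ticket gives the robot as it stands.
- The arm moves only by the tool send_rows, never from a script. Its argument "targets" is text: rows parted by semicolons, each of 5 numbers parted by spaces: the shift along the tool's x, y, z in mm, then the turn about the tool's z in degrees, then the closure in counts, from 0 (fully open) to 255 (shut). A call has 1 to 20 rows; each row is the pose to reach, as a shift and turn from the pose commanded when the call began, along the tool's axes at that moment; what a row does not reach only later rows make up. A row lasts 1/8 s, in which the tool goes at most 62.5 mm and 10.7 degrees, less where a joint would pass 70% of its speed; a pose out of reach is approached as far as the arm can. A call with a gripper value outside its range is refused whole. The fingers move at their own pace and stop on an object; "newtons" is the grip in N (left out, the last holds). Time passes only in rows, so rows that repeat a pose let the fingers close. It gives the time, the measured TCP pose, the force, the opening and the grip force at its end, in the units of the state.
- bot.get_obs(): the state, without advancing time (a new reading comes with each control period).
- camera(name): name is "scene" or "side" or "wrist"; returns the picture (384x512x3 uint8, blue, green, red); there is no depth.
- camera_model(name): a dict with "K" (3x3 intrinsics, pixels), "pose" (4x4, takes a point from camera to world coordinates); the wrist camera has in their place "T_tool_cam" (4x4, takes a point from camera to tool coordinates, whose origin is the TCP and whose axes are the flange's). Camera axes: x right, y down, z forward; pixel columns grow to the right and rows downward; lengths in m; the calibration is good to about 2 mm. A picture is of the moment at which its call begins: read the wrist's pose just before it. camera_model takes no time and is no camera call.
- ticket.job_done(): hands the job in; it is judged then, once.
The state is a dict: "time": time; "q": joint angles; "qd": joint speeds; "joint_efforts": joint torques, N m; "ee_pos": TCP position; "tcp_rot": TCP orientation; "wrist_force": force on the tool from outside, world axes, zero at the start; "torque": the same for the moment, N m; "opening": finger opening in m; "grasp_force": force on a finger pad.
Only numpy, scipy, OpenCV 4.12 (cv2) and the standard library are available. Lean on these libraries where they do the work, as an engineer would, in place of code of your own. Each camera call takes 0.05 s, during which the arm holds its last target. There are 200 camera calls.

## Task

First put every fresh ceramic slug from the table into the steel dish with the milling balls and swing the stand's clamp lever wide open; then take out the stirring rod, and with the rod's foot down among the beads stir them at least two full wide rounds anticlockwise (seen from above), until balls all round the dish have shifted. Then put the rod back fully home and upright in the stand and swing the lever fully shut over its collar. Spill no balls or slugs, and leave the other things on the table where they are.

Things in the scene. Friction and masses are not known exactly. Their poses are not given: they have to be found in the camera images.
- dish: round steel mixing dish, fixed to the table, outer diameter 152 mm (160 mm over the low rubber foot), 4 mm wall, rim 45 mm above the table; origin under its centre at table height; its x axis points away from the robot, y to the robot's left
- dish_floor (a point): centre of the dish's flat inner floor, 5 mm above the table; the floor's radius is 72 mm. Same axes as the dish. A stirring round with the rod's foot 30 to 37 mm from this centre and 1 to 5 mm above the floor sweeps the beads well without jamming them on the wall (much wider rounds can wedge beads two deep against the wall and twist the rod in the fingers); rounds less than 25 mm in radius, or with the foot more than 10 mm above the floor, are not a proper stir
- socket (a point): mouth of the round hole in the clamp stand (aluminium block 80 x 120 x 60 mm, fixed to the table): centre of the hole at the block's top face, 60 mm above the table. Hole diameter 20 mm, 52 mm deep. z up, y along the block's long side, x across it
- lever_hinge (a point): vertical hinge pin of the stand's clamp lever, 14 mm to the -x side and 42 mm to the -y side of the hole in the socket's axes, 72.5 mm above the table
- lever (a joint): clamp lever, flat dark bar 10 mm wide that swings level above the block; 0 rad = shut, the bar lying along the block's y axis over the rod's collar so the rod cannot be lifted; grows anticlockwise seen from above as the bar swings to the block's -x side (towards the robot); stop at 1.6 rad = open, the bar clear of the rod and sticking out square from the block. Stays where it is left; about 0.5 N at the post moves it
- lever_post (a point): middle of the upright black round post at the lever's free end, 14 mm in diameter, 35 mm tall (from 77 to 112 mm above the table), 97 mm from the hinge pin; this point is 99 mm above the table
- rod_head (a point): stirring rod, 130 mm long, about 90 g: centre of its square grey head (22 x 22 x 45 mm, x and y of this point square to its faces, z along the rod and up), 107.5 mm above the rod's foot. The head reaches from 85 mm to 130 mm above the foot; the steel shaft below is 12 mm thick; a round collar (34 mm wide, 6 mm thick, underside 50 mm above the foot) rests on the stand's top when the rod is home in the socket, foot 50 mm below the mouth
- rod_foot (a point): centre of the rod's lower end face
- ball_0_center (a point): centre of a white ceramic ball, 18 mm in diameter, 12 g, lying in the dish (six in all, at the start in a ring about 32 mm from the centre)
- ball_1_center (a point): centre of a white ceramic ball, 18 mm in diameter, 12 g, lying in the dish (six in all, at the start in a ring about 32 mm from the centre)
- ball_2_center (a point): centre of a white ceramic ball, 18 mm in diameter, 12 g, lying in the dish (six in all, at the start in a ring about 32 mm from the centre)
- ball_3_center (a point): centre of a white ceramic ball, 18 mm in diameter, 12 g, lying in the dish (six in all, at the start in a ring about 32 mm from the centre)
- ball_4_center (a point): centre of a white ceramic ball, 18 mm in diameter, 12 g, lying in the dish (six in all, at the start in a ring about 32 mm from the centre)
- ball_5_center (a point): centre of a white ceramic ball, 18 mm in diameter, 12 g, lying in the dish (six in all, at the start in a ring about 32 mm from the centre)
- slug_0_mid (a point): centre of a fresh white ceramic slug: a short cylinder 20 mm in diameter, 18 mm tall, 18 g, standing loose on the table at the robot's right at the start; z along the cylinder (two to four are there; None if absent)
- slug_1_mid (a point): centre of a fresh white ceramic slug: a short cylinder 20 mm in diameter, 18 mm tall, 18 g, standing loose on the table at the robot's right at the start; z along the cylinder (two to four are there; None if absent)
- slug_2_mid (a point): centre of a fresh white ceramic slug: a short cylinder 20 mm in diameter, 18 mm tall, 18 g, standing loose on the table at the robot's right at the start; z along the cylinder (two to four are there; None if absent)
- slug_3_mid (a point): centre of a fresh white ceramic slug: a short cylinder 20 mm in diameter, 18 mm tall, 18 g, standing loose on the table at the robot's right at the start; z along the cylinder (two to four are there; None if absent)
- strip_block: bystander: black eight-well strip block, 26 x 130 x 31 mm, loose; origin at its underside
- jar_3: bystander: clear jar with black cap, 43 mm wide, 72 mm tall, loose; origin at its underside
- marker: bystander: black marker pen, 135 mm long, 12 mm thick, lying loose; origin at its underside
Things that resemble listed ones, but are neither listed nor needed, are in the scene too. Leave any green look-alike of the part that bears rod_head alone.

How it is judged:
By the outcome, as a careful person would: the job done as asked, in the order asked, and still so for the second after the job is handed in, with the robot touching nothing.
Of slug_0, slug_1, slug_2, slug_3 only 2 to 4 are there at a start; the rules pass over those that are not, and their reading is None.
At some moment in a run one of slug_0, slug_1, slug_2, slug_3 may be knocked a few centimetres aside while the robot is not near it.
It also fails if it takes over 210 s, if anything falls off the work surface, if the arm or the gripper's body presses on something with over 40 N, if the wrist force passes 120 N, or if a joint passes its speed limit or range.

## Working session

There is one attempt and no reset: what is moved stays moved. The work goes in short steps, Python scripts to look and compute and a tool call to move; the robot and the scene stay as the last step left them, time stands still between calls to the robot, and variables do not carry over. Pictures are saved under pics/ and viewed, at most 14 in all, crops included, and the job is handed in when it is done.

Besides the shell and the picture viewer there is one more tool, called by a JSON object that holds its "method" and its "body", one argument or row to a line. send_rows: Moves the arm, as the interface text tells. Its arguments: {"type":"object","properties":{"targets":{"type":"string"},"newtons":{"type":"number"}},"required":["targets"]}

```bash
ls; mkdir -p pics
cat > h.py <<'E'
import numpy as np, cv2
from scipy.spatial.transform import Rotation as R
from workcell import bot, camera, camera_model, ticket
def tool():
    o=bot.get_obs(); T=np.eye(4); T[:3,:3]=R.from_euler('xyz',o['tcp_rot'],degrees=True).as_matrix(); T[:3,3]=o['ee_pos']; return T
def snap(n,f):
    m=camera_model(n); P=tool()@np.array(m['T_tool_cam']) if n=='wrist' else np.array(m['pose'])
    im=camera(n); cv2.imwrite('pics/'+f+'.png',im); np.savez('pics/'+f+'.npz',K=m['K'],P=P); return im,np.array(m['K']),P
def load(f):
    d=np.load('pics/'+f+'.npz'); return cv2.imread('pics/'+f+'.png'),d['K'],d['P']
def ray(K,P,u,v,z):
    d=P[:3,:3]@np.linalg.inv(K)@[u,v,1]; c=P[:3,3]; return c+d*(z-c[2])/d[2]
def proj(K,P,p):
    q=np.linalg.inv(P)@np.append(p,1); q=K@q[:3]; return q[:2]/q[2]
def shift(p): # world target TCP -> tool mm
    T=tool(); return np.round(1000*T[:3,:3].T@(np.array(p)-T[:3,3]),1)
E
python3 - <<'E'
from h import *
for n in ('scene','side','wrist'):
    im,K,P=snap(n,n+'0'); print(n,K[0],P.round(3).tolist())
o=bot.get_obs(); print(o, bot.hold_point_z)
print(tool().round(3))
E
```

```text
pics
scene [393.82622026   0.         257.87197987] [[-0.6, -0.382, 0.703, -0.138], [-0.8, 0.308, -0.515, 0.585], [-0.02, -0.871, -0.49, 0.585], [0.0, 0.0, 0.0, 1.0]]
side [386.8359673    0.         250.73767507] [[-0.93, -0.158, 0.332, 0.211], [-0.367, 0.392, -0.844, 0.969], [0.004, -0.906, -0.422, 0.561], [0.0, 0.0, 0.0, 1.0]]
wrist [289.09675423   0.         252.5719295 ] [[0.309, 0.904, 0.295, 0.095], [0.951, -0.293, -0.097, 0.548], [-0.002, 0.311, -0.95, 0.372], [0.0, 0.0, 0.0, 1.0]]
{'time': 0.15, 'q': array([7.20203279e+01, 5.00420135e+00, 1.00463231e+01, 9.50995260e+01,
       6.93128623e-04, 8.99999855e+01]), 'qd': array([ 0.09242009, -0.1553538 ,  0.22117332, -0.09145621,  0.05137087,
       -0.00145084]), 'joint_efforts': array([-1.51780649e-03, -5.20761144e+01,  4.65043437e+01,  1.37894452e-02,
       -5.30581701e-05,  1.82737205e-05]), 'ee_pos': array([0.16971935, 0.52298487, 0.23075557]), 'tcp_rot': array([-1.79942596e+02, -6.93142824e-04,  1.62020342e+02]), 'wrist_force': array([-0.2232207 ,  0.46042804,  0.03004666]), 'torque': array([ 0.00198959, -0.00625452,  0.03240611]), 'grasp_force': 0.0, 'opening': 0.08503476594944076} 0.0187
[[-0.951  0.309 -0.     0.17 ]
 [ 0.309  0.951 -0.001  0.523]
 [ 0.    -0.001 -1.     0.231]
 [ 0.     0.     0.     1.   ]]
```

View pics/scene0.png

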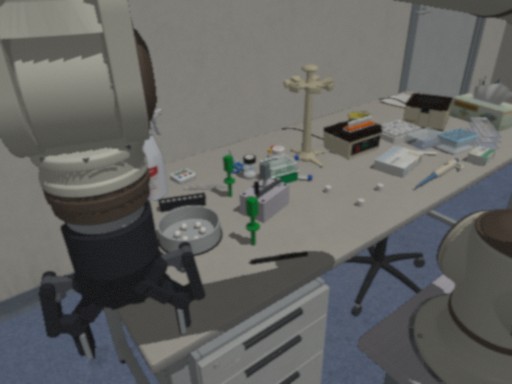

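View pics/side0.png

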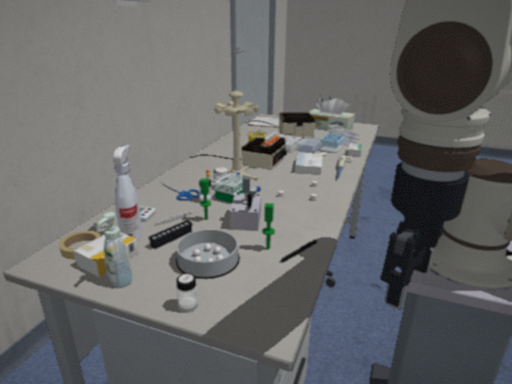

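Scene view: dish at (190,230), stand with the grey rod at (265,200), green look-alikes at (228,175) and (252,220), and three small white slugs at (327,188), (379,186) and (361,202). The side view shows the same slugs at (281,193), (315,183) and (313,196). I'll measure them and enlarge the stand.

Run:
```python
from h import *
out=[]
for f,pts,box in (('scene0',[(327,188),(379,186),(361,202)],(210,150,190,110)),('side0',[(281,193),(315,183),(313,196)],(190,150,190,110))):
    im,K,P=load(f); x,y,w,h=box
    out.append(cv2.resize(im[y:y+h,x:x+w],None,fx=4,fy=2.7*4/2.7*0+4,interpolation=cv2.INTER_CUBIC)[:, :760])
    g=im.min(2).astype(int); bg=cv2.medianBlur(im,31).min(2)
    m=((g-bg)>25).astype(np.uint8); n,l,s,c=cv2.connectedComponentsWithStats(m)
    for p in pts:
        i=min(range(1,n),key=lambda i:np.hypot(*(c[i]-p))); print(f,c[i].round(1),s[i][2:],ray(K,P,*c[i],.009).round(3))
    # rim of dish
    for p in ([(155,228),(222,228),(188,206)] if f=='scene0' else [(178,250),(239,250),(208,233)]): print('rim',ray(K,P,*p,.045).round(3))
im=np.vstack(out); cv2.imwrite('pics/c1.png',cv2.resize(im,(520,602))[:600])
```

```text
scene0 [328.2 186.4] [3 2 5] [ 0.562 -0.187  0.009]
scene0 [380.5 184.5] [4 2 6] [ 0.473 -0.316  0.009]
scene0 [361.3 199.6] [4 2 7] [ 0.451 -0.204  0.009]
rim [0.633 0.327 0.045]
rim [0.533 0.202 0.045]
rim [0.672 0.218 0.045]
side0 [281. 191.] [3 1 3] [ 0.555 -0.191  0.009]
side0 [314.7 181.3] [2 2 3] [ 0.467 -0.317  0.009]
side0 [313.8 194.3] [4 2 6] [ 0.444 -0.207  0.009]
rim [0.659 0.303 0.045]
rim [0.524 0.248 0.045]
rim [0.629 0.205 0.045]
```

View pics/c1.png

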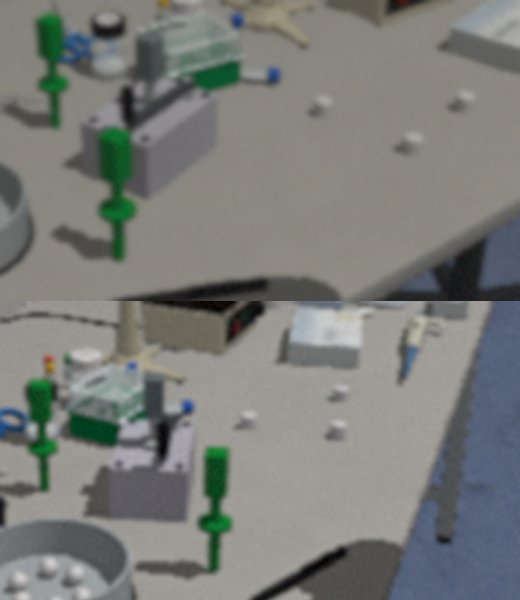

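The grey-headed rod standing in the block is the one meant. The two green pins are the look-alikes and act only as obstacles. The lever is shut, with its black post on the dish side. Next I'll take a wrist view over the dish and stand.

{"method": "send_rows", "body": {
  "targets": "-438 -281 -70 -18 0;-438 -281 -70 -18 0;-438 -281 -70 -18 0;-438 -281 -70 -18 0;-438 -281 -70 -18 0;-438 -281 -70 -18 0;-438 -281 -70 -18 0;-438 -281 -70 -18 0;-438 -281 -70 -18 0;-438 -281 -70 -18 0;-438 -281 -70 -18 0;-438 -281 -70 -18 0"
}}

```text
time: 1.65
ee_pos: [0.4991, 0.1215, 0.3013]
tcp_rot: [180.0, -0.0, -179.9]
wrist_force: [-1.5, 0.3, 0.7]
opening: 0.0854
grasp_force: 0.0
```

Run:
```python
from h import *
im,K,P=snap('wrist','w1'); print(tool().round(3)); o=bot.get_obs(); print(o['time'],o['q'].round(1))
```

```text
[[-1.    -0.002  0.     0.499]
 [-0.002  1.     0.     0.122]
 [-0.     0.    -1.     0.301]
 [ 0.     0.     0.     1.   ]]
1.7 [ 13.7   2.2  15.1 102.9   0.   13.6]
```

View pics/w1.png

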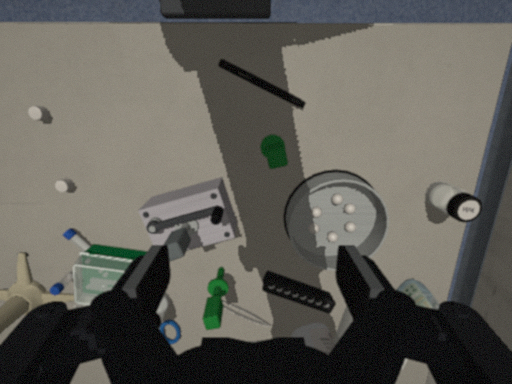

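The wrist view (up = towards the robot, right = +y) shows the dish at (336,220), the stand top at (190,215) and the lever post at (217,214). The hinge is at (153,227), the rod head at (178,245), and slugs at (37,113) and (63,186). The third slug is out of view to the left.

Run:
```python
from h import *
im,K,P=load('w1')
for n,p,z in [('rimL',(285,218),.045),('rimR',(387,218),.045),('rimT',(336,171),.045),('rimB',(336,268),.045),('post',(217,212),.112),('hinge',(153,227),.075),('c1',(138,208),.06),('c2',(222,179),.06),('c3',(236,238),.06),('headtop',(178,245),.14),('slugA',(35,112),.018),('slugB',(62,185),.018),('gtop',(272,147),.13),('gbase',(280,165),0)]:
    print(n,ray(K,P,*p,z).round(4))
im2=cv2.resize(im[160:280,120:400],None,fx=2.8,fy=2.8,interpolation=cv2.INTER_CUBIC); cv2.imwrite('pics/c2.png',im2)
```

```text
rimL [0.5935 0.1704 0.045 ]
rimR [0.5933 0.3228 0.045 ]
rimT [0.5211 0.2401 0.045 ]
rimB [0.6795 0.2545 0.045 ]
post [0.5565 0.078  0.112 ]
hinge [ 0.5944 -0.0171  0.075 ]
c1 [ 0.5719 -0.0409  0.06  ]
c2 [0.5289 0.0798 0.06  ]
c3 [0.6191 0.0976 0.06  ]
headtop [0.5869 0.0344 0.14  ]
slugA [ 0.4424 -0.1873  0.018 ]
slugB [ 0.5508 -0.171   0.018 ]
gtop [0.4729 0.1429 0.13  ]
gbase [0.523  0.1648 0.    ]
```

View pics/c2.png

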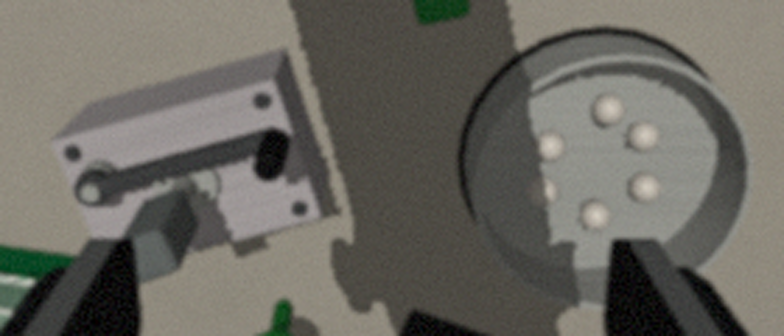

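{"method": "send_rows", "body": {
  "targets": "29 -342 101 0 0;29 -342 101 0 0;29 -342 101 0 0;29 -342 101 0 0;29 -342 101 0 0;29 -342 101 0 0;29 -342 101 0 0;29 -342 101 0 0;29 -342 101 0 0"
}}

```text
time: 2.82
ee_pos: [0.4712, -0.2202, 0.2009]
tcp_rot: [-180.0, 0.1, -179.9]
wrist_force: [0.8, -0.2, -0.2]
opening: 0.0853
grasp_force: 0.0
```

Run:
```python
from h import *
im,K,P=snap('wrist','w2'); print(tool().round(3)); 
g=im.min(2); m=(g>170).astype(np.uint8); n,l,s,c=cv2.connectedComponentsWithStats(m)
for i in range(1,n):
    if 20<s[i][4]<3000: print(c[i].round(1),s[i],ray(K,P,*c[i],.015).round(4))
```

```text
[[-1.    -0.002  0.001  0.471]
 [-0.002  1.    -0.    -0.22 ]
 [-0.001 -0.    -1.     0.201]
 [ 0.     0.     0.     1.   ]]
```

View pics/w2.png

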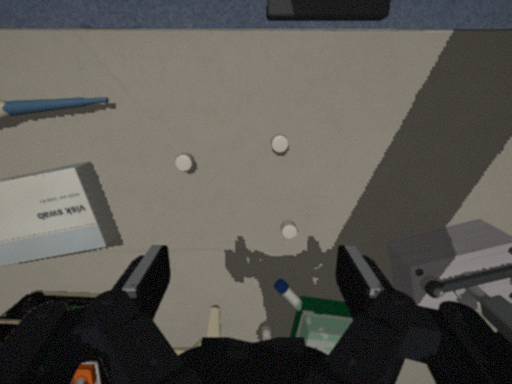

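The three slugs are at (280,143), (184,162) and (290,231), with no others nearby.

Run:
```python
from h import *
im,K,P=load('w2')
g=cv2.cvtColor(im,cv2.COLOR_BGR2HSV); 
for x,y in [(280,143),(184,162),(290,231)]:
    w=im[y-20:y+20,x-20:x+20].astype(int); v=w.sum(2); bgd=np.median(v); m=(v>(bgd+v.max())/2).astype(np.uint8)
    n,l,s,c=cv2.connectedComponentsWithStats(m); i=1+s[1:,4].argmax(); p=c[i]+[x-20,y-20]
    (cx,cy),r=cv2.minEnclosingCircle(np.argwhere(l==i)[:,::-1].astype(np.float32))
    print(p.round(1),s[i],bgd,v.max(),ray(K,P,*p,.018).round(4),ray(K,P,*p,.009).round(4), shift(ray(K,P,*p,.018)))
```

```text
[279.4 142.9] [ 12  13  15  15 172] 372.0 535 [ 0.4426 -0.1899  0.018 ] [ 0.4439 -0.1891  0.009 ] [ 28.8  30.4 182.9]
[182.7 162.1] [ 12  13  14  15 163] 371.0 526 [ 0.4647 -0.2999  0.018 ] [ 0.4667 -0.3021  0.009 ] [  6.9 -79.6 182.9]
[289.1 231.2] [ 13  14  13  13 138] 369.0 504 [ 0.5517 -0.1745  0.018 ] [ 0.5561 -0.1733  0.009 ] [-80.4  45.6 183. ]
```

{"method": "send_rows", "body": {
  "targets": "28 30 130 0 100;28 30 130 0 100;28 30 130 0 100;28 30 180 0 100;28 30 197 0 100;28 30 197 0 100;28 30 197 0 100;28 30 197 0 255;28 30 197 0 255;28 30 197 0 255;28 30 197 0 255;28 30 197 0 255;28 30 197 0 255;28 30 160 0 255;28 30 100 0 255;28 30 40 0 255;28 30 -20 0 255;28 30 -20 0 255",
  "newtons": 30
}}

```text
time: 5.12
ee_pos: [0.4443, -0.192, 0.2256]
tcp_rot: [-179.8, 0.4, -180.0]
wrist_force: [0.7, -0.9, -0.7]
opening: 0.0183
grasp_force: 29.5
```

{"method": "send_rows", "body": {
  "targets": "-155 437 0 0 255;-155 437 0 0 255;-155 437 0 0 255;-155 437 0 0 255;-155 437 0 0 255;-155 437 0 0 255;-155 437 0 0 255;-155 437 0 0 255;-155 437 0 0 255;-155 437 0 0 255;-155 437 0 0 255"
}}

```text
time: 6.5
ee_pos: [0.5975, 0.2446, 0.2206]
tcp_rot: [-180.0, 0.0, 180.0]
wrist_force: [-0.4, -1.1, -0.2]
opening: 0.0183
grasp_force: 29.5
```

Run:
```python
from h import *
im,K,P=snap('wrist','w3'); print(tool().round(4)[:3,3]);
```

```text
[0.5975 0.2446 0.2207]
```

View pics/w3.png

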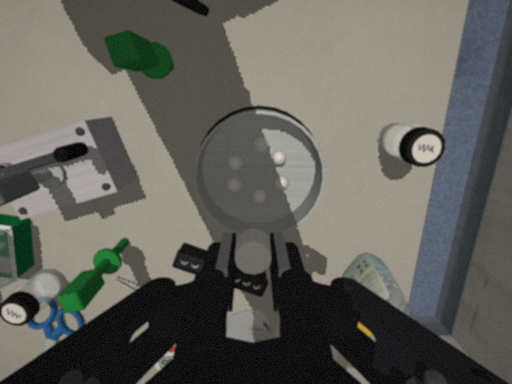

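The slug is held between the pads at (252,252). The dish rim spans columns 196–322 around row 170, with all six balls visible.

Run:
```python
from h import *
im,K,P=load('w3')
for n,p,z in [('rimL',(196,172),.045),('rimR',(322,172),.045),('rimT',(259,109),.045),('rimB',(259,233),.045)]: print(n,ray(K,P,*p,z).round(4))
for p in [(262,145),(235,163),(234,185),(260,197),(283,183),(279,158)]: print(ray(K,P,*p,.014).round(3))
for n,p,z in [('gtopnear',(128,52),.13),('gbase',(157,60),.05),('g2collar',(106,261),.05),('g2foot',(126,240),0),('jar',(423,147),.072),('screw1',(80,131),.06),('screw2',(106,187),.06),('post',(83,151),.112),('screw3',(24,213),.06)]: print(n,ray(K,P,*p,z).round(4))
```

```text
rimL [0.6004 0.1809 0.045 ]
rimR [0.6006 0.3234 0.045 ]
rimT [0.5319 0.2518 0.045 ]
rimB [0.6767 0.2526 0.045 ]
[0.575 0.256 0.014]
[0.597 0.223 0.014]
[0.625 0.221 0.014]
[0.641 0.254 0.014]
[0.623 0.283 0.014]
[0.591 0.277 0.014]
gtopnear [0.4882 0.154  0.13  ]
gbase [0.4848 0.1504 0.05  ]
g2collar [0.7123 0.0638 0.05  ]
g2foot [0.7098 0.068  0.    ]
jar [0.5678 0.4164 0.072 ]
screw1 [0.5529 0.0671 0.06  ]
screw2 [0.6134 0.0843 0.06  ]
post [0.5642 0.0971 0.112 ]
screw3 [ 0.6441 -0.0132  0.06  ]
```

{"method": "send_rows", "body": {
  "targets": "0 0 60 0 255;0 0 120 0 255;0 0 165 0 255;0 0 186 0 255;0 0 186 0 255;0 0 186 0 255;0 0 186 0 120;0 0 186 0 120;0 0 186 0 120;0 0 186 0 120;0 0 140 0 120;0 0 80 0 120;0 0 20 0 120;0 0 0 0 120;0 0 0 0 120"
}}

```text
time: 8.43
ee_pos: [0.5983, 0.246, 0.222]
tcp_rot: [179.9, 0.2, -180.0]
wrist_force: [0.5, 0.5, -1.1]
opening: 0.0454
grasp_force: 0.0
```

Run:
```python
from h import *
im,K,P=snap('wrist','w4'); print(tool().round(4)[:3,3]); cv2.imwrite('pics/c3.png',cv2.resize(im[95:245,180:340],None,fx=3,fy=3,interpolation=cv2.INTER_CUBIC))
```

```text
[0.5978 0.2458 0.22  ]
```

View pics/c3.png

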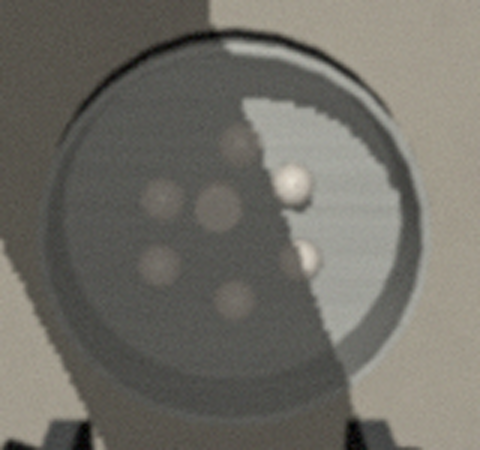

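Run:
```python
from h import *
im,K,P=load('w4'); print(P.round(4),K.round(1), np.array(camera_model('wrist')['T_tool_cam']).round(4))
f=lambda u,v,z: ray(K,P,180+u/3,95+v/3,z).round(4)[:2]
print('rim',f(43,225,.045),f(425,225,.045),f(232,30,.045),f(232,420,.045))
print('floor',f(65,215,.005),f(402,215,.005),f(232,98,.005),f(232,378,.005))
for p in [(239,145),(163,199),(159,265),(235,300),(302,260),(293,185)]: print('ball',f(*p,.014))
print('slug',f(218,207,.023))
```

```text
[[-3.000e-04  9.496e-01  3.135e-01  5.192e-01]
 [ 1.000e+00 -0.000e+00  9.000e-04  2.462e-01]
 [ 8.000e-04  3.135e-01 -9.496e-01  3.634e-01]
 [ 0.000e+00  0.000e+00  0.000e+00  1.000e+00]] [[289.1   0.  252.6]
 [  0.  289.1 190.5]
 [  0.    0.    1. ]] [[-1.000e-04 -9.505e-01 -3.106e-01  7.870e-02]
 [ 1.000e+00  0.000e+00 -4.000e-04  4.000e-04]
 [ 4.000e-04 -3.106e-01  9.505e-01 -1.416e-01]
 [ 0.000e+00  0.000e+00  0.000e+00  1.000e+00]]
rim [0.5998 0.1805] [0.5998 0.3248] [0.5291 0.2515] [0.6815 0.2523]
floor [0.6056 0.1819] [0.6056 0.3246] [0.5569 0.2523] [0.6809 0.253 ]
ball [0.5745 0.2551]
ball [0.5967 0.2241]
ball [0.625  0.2218]
ball [0.6405 0.2539]
ball [0.6228 0.2819]
ball [0.5908 0.2773]
slug [0.5979 0.2466]
```

{"method": "send_rows", "body": {
  "targets": "132 -548 0 0 100;132 -548 0 0 100;132 -548 0 0 100;132 -548 0 0 100;132 -548 0 0 100;132 -548 0 0 100;132 -548 0 0 100;132 -548 0 0 100;132 -548 0 0 100;132 -548 60 0 100;132 -548 90 0 100;132 -548 90 0 100"
}}

```text
time: 9.98
ee_pos: [0.4637, -0.3013, 0.1261]
tcp_rot: [179.8, -0.3, 180.0]
wrist_force: [0.1, -0.1, -0.2]
opening: 0.052
grasp_force: 0.0
```

```bash
cat >> h.py <<'E'
def blobs(im,K,P,z=.018,lim=40):
    im=cv2.GaussianBlur(im,(3,3),0); v=im.astype(int).sum(2); s0=im.max(2).astype(int)-im.min(2)
    bg=cv2.medianBlur(im,61).astype(int).sum(2); m=((v-bg>60)&(s0<40)).astype(np.uint8)
    n,l,s,c=cv2.connectedComponentsWithStats(m)
    for i in range(1,n):
        w,h,a=s[i][2:]
        if a>60 and .6<w/h<1.6 and a>.6*w*h and w<lim: p=ray(K,P,*c[i],z); print('px',c[i].round(1),(w,h),'world',p.round(4)[:2],'tool',shift(p))
E
python3 - <<'E'
from h import *
im,K,P=snap('wrist','w5'); print(tool().round(4)[:3,3]); blobs(im,K,P)
E
```

```text
[ 0.4648 -0.3017  0.1286]
px [252.9 189. ] (np.int32(19), np.int32(18)) world [ 0.4645 -0.3003] tool [-1.000e-01  1.300e+00  1.106e+02]
px [372.6 266.7] (np.int32(11), np.int32(16)) world [ 0.5456 -0.1813] tool [-81.2 120.2 110.6]
px [324.1 272.2] (np.int32(14), np.int32(20)) world [ 0.5518 -0.229 ] tool [-87.4  72.5 110.5]
px [180.7 272.7] (np.int32(13), np.int32(17)) world [ 0.5521 -0.3723] tool [-87.6 -70.8 110.3]
px [142.9 344.6] (np.int32(20), np.int32(15)) world [ 0.6428 -0.4205] tool [-178.3 -119.   109.9]
px [390.5 378.9] (np.int32(15), np.int32(12)) world [ 0.6938 -0.1418] tool [-229.4  159.7  110.3]
```

{"method": "send_rows", "body": {
  "targets": "0 1 60 0 100;0 1 110 0 100;0 1 126 0 100;0 1 126 0 100;0 1 126 0 100;0 1 126 0 255;0 1 126 0 255;0 1 126 0 255;0 1 126 0 255;0 1 126 0 255;0 1 126 0 255;0 1 70 0 255;0 1 10 0 255;0 1 -50 0 255;0 1 -90 0 255;0 1 -90 0 255"
}}

```text
time: 12.02
ee_pos: [0.4669, -0.3021, 0.2243]
tcp_rot: [-179.8, 0.3, -180.0]
wrist_force: [0.1, -0.3, -1.1]
opening: 0.0185
grasp_force: 29.5
```

{"method": "send_rows", "body": {
  "targets": "-155 553 0 0 255;-155 553 0 0 255;-155 553 0 0 255;-155 553 0 0 255;-155 553 0 0 255;-155 553 0 0 255;-155 553 0 0 255;-155 553 0 0 255;-155 553 0 0 255;-155 553 0 0 255;-155 553 0 0 255;-155 553 60 0 255;-155 553 120 0 255;-155 553 170 0 255;-155 553 187 0 255;-155 553 187 0 255;-155 553 187 0 255"
}}

```text
time: 14.15
ee_pos: [0.622, 0.2518, 0.0362]
tcp_rot: [179.9, 0.2, 180.0]
wrist_force: [1.0, -0.2, -0.1]
opening: 0.0187
grasp_force: 29.5
```

{"method": "send_rows", "body": {
  "targets": "0 0 0 0 130;0 0 0 0 130;0 0 0 0 130;0 0 -10 0 130;0 0 -70 0 130;0 0 -130 0 130;0 0 -187 0 130;0 0 -187 0 130;0 0 -187 0 130"
}}

```text
time: 15.28
ee_pos: [0.6206, 0.2518, 0.2204]
tcp_rot: [180.0, 0.0, -180.0]
wrist_force: [-0.3, 0.3, -1.2]
opening: 0.0419
grasp_force: 0.0
```

Run:
```python
from h import *
im,K,P=snap('wrist','w6'); print(tool().round(4)[:3,3]); cv2.imwrite('pics/c4.png',cv2.resize(im[80:240,170:340],None,fx=3,fy=3,interpolation=cv2.INTER_CUBIC))
```

```text
[0.6203 0.2516 0.2193]
```

View pics/c4.png

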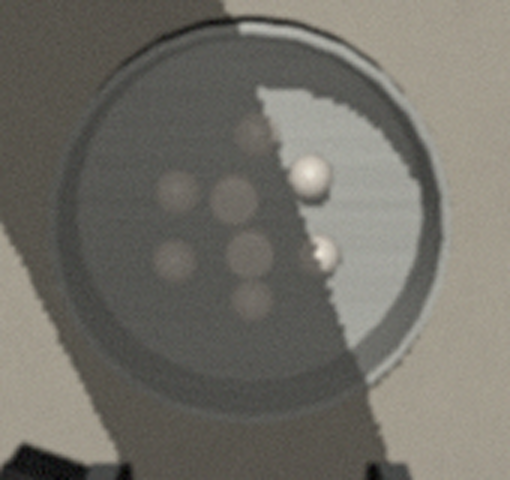

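Both slugs are in, with six balls around them. Next is the third slug.

{"method": "send_rows", "body": {
  "targets": "67 -426 0 0 100;67 -426 0 0 100;67 -426 0 0 100;67 -426 0 0 100;67 -426 0 0 100;67 -426 0 0 100;67 -426 0 0 100;67 -426 40 0 100;67 -426 90 0 100;67 -426 90 0 100"
}}

```text
time: 16.58
ee_pos: [0.5507, -0.1735, 0.1251]
tcp_rot: [179.8, -0.5, -180.0]
wrist_force: [-0.1, 0.2, 0.8]
opening: 0.0525
grasp_force: 0.0
```

Run:
```python
from h import *
im,K,P=snap('wrist','w7'); print(tool().round(4)[:3,3]); blobs(im,K,P)
```

```text
[ 0.5522 -0.1738  0.1286]
px [251. 190.] (np.int32(19), np.int32(19)) world [ 0.5518 -0.1744] tool [-1.000e-01 -7.000e-01  1.106e+02]
px [180.7 273. ] (np.int32(12), np.int32(16)) world [ 0.6383 -0.2444] tool [-86.6 -70.7 110.1]
px [297.  322.5] (np.int32(38), np.int32(44)) world [ 0.6989 -0.1259] tool [-147.2   47.7  110. ]
px [280.3 313.7] (np.int32(8), np.int32(10)) world [ 0.6876 -0.1439] tool [-135.9   29.7  110. ]
```

{"method": "send_rows", "body": {
  "targets": "0 0 60 0 100;0 0 110 0 100;0 0 126 0 100;0 0 126 0 100;0 0 126 0 100;0 0 126 0 255;0 0 126 0 255;0 0 126 0 255;0 0 126 0 255;0 0 126 0 255;0 0 126 0 255;0 0 70 0 255;0 0 10 0 255;0 0 -50 0 255;0 0 -90 0 255;0 0 -90 0 255"
}}

```text
time: 18.62
ee_pos: [0.5549, -0.1747, 0.2244]
tcp_rot: [-179.9, 0.3, -180.0]
wrist_force: [0.1, -0.4, -0.8]
opening: 0.0182
grasp_force: 29.5
```

{"method": "send_rows", "body": {
  "targets": "0 426 0 0 255;0 426 0 0 255;0 426 0 0 255;0 426 0 0 255;0 426 0 0 255;0 426 0 0 255;0 426 0 0 255;0 426 0 0 255;0 426 0 0 255;-7 426 60 0 255;-7 426 120 0 255;-7 426 165 0 255;-7 426 182 0 255;-7 426 182 0 255;-7 426 182 0 255"
}}

```text
time: 20.5
ee_pos: [0.5619, 0.2518, 0.0407]
tcp_rot: [179.9, 0.2, 180.0]
wrist_force: [-0.9, 0.0, 0.4]
opening: 0.0185
grasp_force: 29.6
```

{"method": "send_rows", "body": {
  "targets": "0 0 0 0 155;0 0 0 0 155;0 0 0 0 155;0 0 -20 0 155;0 0 -80 0 155;0 0 -140 0 155;0 0 -182 0 155;0 0 -182 0 155;0 0 -182 0 155"
}}

```text
time: 21.62
ee_pos: [0.5605, 0.2517, 0.2205]
tcp_rot: [180.0, 0.0, -180.0]
wrist_force: [-0.1, -0.1, -0.7]
opening: 0.0334
grasp_force: 0.0
```

Run:
```python
from h import *
im,K,P=snap('wrist','w8'); print(tool().round(4)[:3,3]); cv2.imwrite('pics/c5.png',cv2.resize(im,(800,600),interpolation=cv2.INTER_CUBIC))
```

```text
[0.5603 0.2515 0.2196]
```

View pics/c5.png

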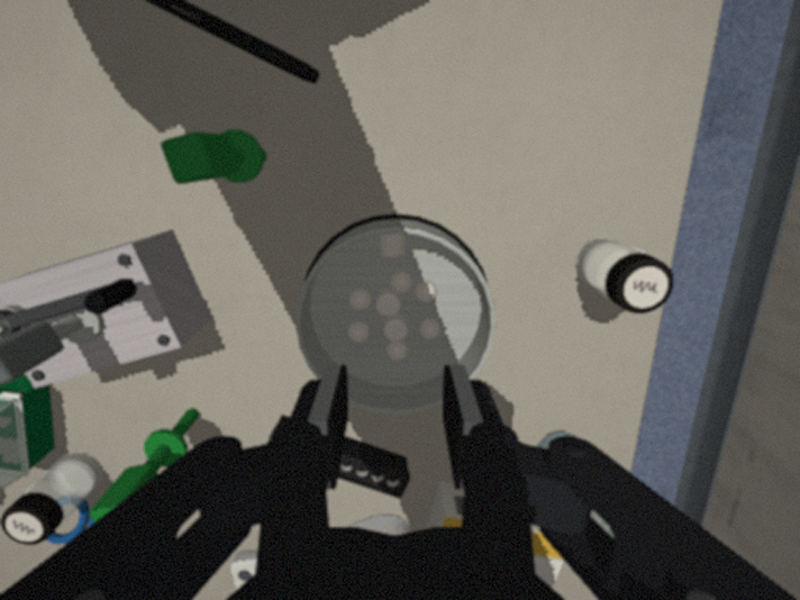

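All nine pieces are in the dish; the last slug lies on its side at (392,243). Now a close look at the stand.

{"method": "send_rows", "body": {
  "targets": "-10 -210 -80 0 155;-10 -210 -80 0 155;-10 -210 -80 0 155;-10 -210 -80 0 155;-10 -210 -80 0 155;-10 -210 -80 0 155;-10 -210 -80 0 155"
}}

```text
time: 22.55
ee_pos: [0.5704, 0.0428, 0.2992]
tcp_rot: [180.0, -0.1, -179.9]
wrist_force: [-0.1, 0.6, -0.1]
opening: 0.0337
grasp_force: 0.0
```

Run:
```python
from h import *
im,K,P=snap('wrist','w9'); print(tool().round(4)[:3,3],P[:3,3]); cv2.imwrite('pics/c6.png',cv2.resize(im[90:270,140:380],None,fx=3.3,fy=3.3,interpolation=cv2.INTER_CUBIC))
```

```text
[0.5704 0.0428 0.2994] [0.49200549 0.04305351 0.44095311]
```

View pics/c6.png

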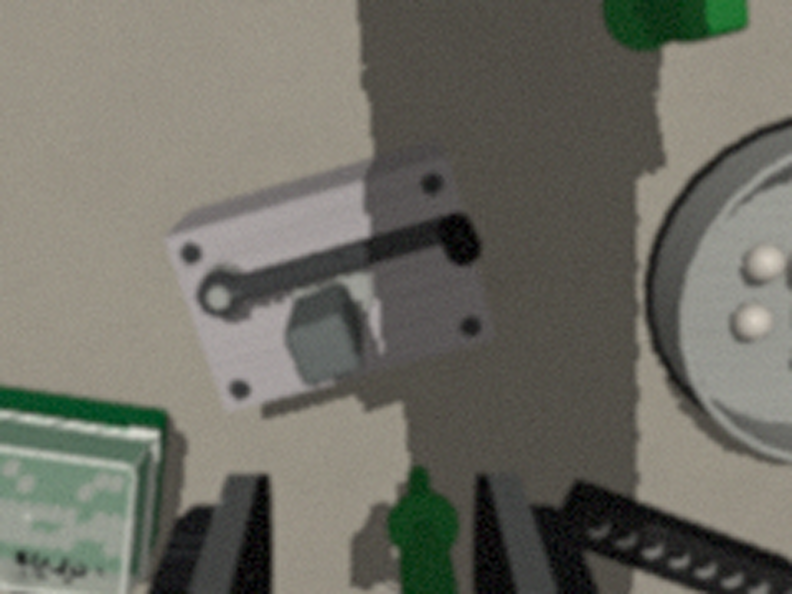

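Run:
```python
from h import *
im,K,P=load('w9')
f=lambda u,v,z: ray(K,P,140+u/3.3,90+v/3.3,z)[:2]
S=[f(*p,.06) for p in [(191,252),(432,184),(470,327),(239,389)]]; print(np.round(S,4)); c=np.mean(S,0)
d=(S[1]-S[0])+(S[2]-S[3]); e=(S[2]-S[1])+(S[3]-S[0]); print('c',c.round(4),'yaw',np.degrees(np.arctan2(-d[0],d[1])),np.degrees(np.arctan2(e[1],e[0])),np.linalg.norm(d)/2,np.linalg.norm(e)/2)
h=f(217,297,.078); p=f(462,243,.112); print('hinge',h.round(4),'posttop',p.round(4),np.linalg.norm(p-h), np.degrees(np.arctan2(-(p-h)[0],(p-h)[1])))
yaw=np.arctan2(-d[0],d[1]); R2=np.array([[np.cos(yaw),-np.sin(yaw)],[np.sin(yaw),np.cos(yaw)]])
s=h+R2@[.014,.042]; print('socket from hinge',s.round(4),'in block',R2.T@(s-c)); print('post from hinge',(h+R2@[0,.097]).round(4))
print('headtop',f(326,353,.14).round(4)); 
for z,o in((.06,c),): print(((proj(K,P,np.append(s,.14))-[140,90])*3.3).round(0))
# head top edges
for a,b in [((288,335),(303,384)),((303,384),(362,362)),((362,362),(346,320))]:
    q=f(*b,.14)-f(*a,.14); print(np.linalg.norm(q),np.degrees(np.arctan2(q[1],q[0])))
```

```text
[[ 0.5816 -0.0307]
 [ 0.5536  0.0672]
 [ 0.6136  0.0844]
 [ 0.6416 -0.0136]]
c [0.5976 0.0268] yaw 15.958465152816007 15.968612983792715 0.10187930037892208 0.06240799272613747
hinge [ 0.5956 -0.018 ] posttop [0.566  0.0749] 0.09749350065657898 17.66959041905525
socket from hinge [0.5975 0.0262] in block [-0.00028654 -0.00052788]
post from hinge [0.5689 0.0753]
headtop [0.5972 0.0279]
[321. 354.]
0.018012825368858246 14.868647084190291
0.02145407502616345 111.68288932099686
0.015643882805572416 -160.33783320709355
```

The socket works out at (0.5976, 0.0268), block yaw 16°, and the post-to-hinge distance of 97.5 mm agrees with the given 97 mm. I'll now cage the post and swing the lever.

{"method": "send_rows", "body": {
  "targets": "2 33 60 10 155;2 33 110 20 155;2 33 140 29 155;2 33 140 29 155;2 33 180 29 155;2 33 211 29 155;2 33 211 29 155;2 33 211 29 190;2 33 211 29 190;2 33 211 29 190"
}}

```text
time: 23.85
ee_pos: [0.5692, 0.0748, 0.0905]
tcp_rot: [179.9, 0.1, 151.0]
wrist_force: [-1.2, -0.4, -0.8]
opening: 0.0217
grasp_force: 0.0
```

```bash
cat >> h.py <<'E'
H=np.array([.5956,-.018]); YAW=np.radians(16)
def post(a): return H+.097*np.array([-np.sin(YAW+a),np.cos(YAW+a)])
E
python3 - <<'E'
from h import *
T=tool(); print(T.round(4)); p0=T[:3,3]
for a in (0,.2,.4,.6,.8,1,1.2,1.4,1.5,1.6,1.65):
    q=np.append(post(a),p0[2]); print(a,q.round(4),(1000*T[:3,:3].T@(q-p0)).round(1))
E
```

```text
[[-8.750e-01  4.841e-01  1.700e-03  5.692e-01]
 [ 4.841e-01  8.750e-01  2.000e-04  7.480e-02]
 [-1.400e-03  1.000e-03 -1.000e+00  9.050e-02]
 [ 0.000e+00  0.000e+00  0.000e+00  1.000e+00]]
0 [0.5689 0.0752 0.0905] [ 0.5  0.2 -0. ]
0.2 [0.5509 0.0681 0.0905] [ 12.8 -14.8  -0. ]
0.4 [0.5347 0.0575 0.0905] [ 21.9 -31.9  -0.1]
0.6 [0.5209 0.0439 0.0905] [ 27.3 -50.5  -0.1]
0.8 [0.5101 0.0278 0.0905] [ 29.  -69.8  -0.1]
1 [0.5027 0.0099 0.0905] [ 26.8 -89.   -0.1]
1.2 [ 0.499  -0.0091  0.0905] [ 2.080e+01 -1.074e+02 -1.000e-01]
1.4 [ 0.4992 -0.0285  0.0905] [ 1.130e+01 -1.243e+02 -1.000e-01]
1.5 [ 0.5007 -0.0381  0.0905] [ 5.300e+00 -1.319e+02 -1.000e-01]
1.6 [ 0.5032 -0.0474  0.0905] [-1.400e+00 -1.389e+02 -1.000e-01]
1.65 [ 0.5048 -0.052   0.0905] [-5.000e+00 -1.422e+02 -1.000e-01]
```

{"method": "send_rows", "body": {
  "targets": "7 -7 0 0 190;13 -15 0 0 190;18 -23 0 0 190;22 -32 0 0 190;25 -41 0 0 190;27 -50 0 0 190;28.5 -60 0 0 190;29 -70 0 0 190;28 -80 0 0 190;27 -89 0 0 190;24 -98 0 0 190;21 -107 0 0 190;16 -116 0 0 190;11 -124 0 0 190;5 -132 0 0 190;-1 -139 0 0 190;-4 -142 0 0 190;-4 -142 0 0 190;-4 -142 0 0 190"
}}

```text
time: 26.22
ee_pos: [0.5033, -0.0514, 0.0892]
tcp_rot: [-180.0, -0.0, 151.0]
wrist_force: [-0.2, 0.4, -0.1]
opening: 0.0218
grasp_force: 0.0
```

{"method": "send_rows", "body": {
  "targets": "-2 -2 0 0 190;-4 -3 0 0 190;-5 -4 0 0 190;-5 -4 0 0 190"
}}

```text
time: 26.72
ee_pos: [0.5054, -0.055, 0.0891]
tcp_rot: [179.8, -0.2, 151.1]
wrist_force: [-1.9, 14.9, 0.7]
opening: 0.0218
grasp_force: 6.0
```

The lever is against its stop (15 N contact). I'll back off, lift and look.

{"method": "send_rows", "body": {
  "targets": "4 4 0 0 190;4 4 0 0 160;4 4 0 0 160;4 4 -40 0 160;4 4 -100 0 120;4 4 -160 0 120;-66 90 -190 -10 120;-66 90 -190 -20 120;-66 90 -190 -30 120;-66 90 -190 -40 120;-66 90 -190 -46 120;-66 90 -190 -46 120;-66 90 -190 -46 120"
}}

```text
time: 28.35
ee_pos: [0.6071, -0.0108, 0.2793]
tcp_rot: [-180.0, -0.0, -163.1]
wrist_force: [0.5, -0.3, -0.7]
opening: 0.0451
grasp_force: 0.0
```

Run:
```python
from h import *
im,K,P=snap('wrist','w10'); print(tool().round(4)); cv2.imwrite('pics/c7.png',cv2.resize(im[90:270,140:380],None,fx=3.3,fy=3.3,interpolation=cv2.INTER_CUBIC))
o=bot.get_obs(); print(o['q'].round(1)); print(shift([.5976,.0268,.2]))
```

```text
[[-9.568e-01 -2.907e-01  1.000e-04  6.071e-01]
 [-2.907e-01  9.568e-01 -1.000e-04 -1.080e-02]
 [-1.000e-04 -1.000e-04 -1.000e+00  2.793e-01]
 [ 0.000e+00  0.000e+00  0.000e+00  1.000e+00]]
[ -1.   14.8  26.7 101.9  -0.  -17.9]
[-1.8 38.7 79.3]
```

View pics/c7.png

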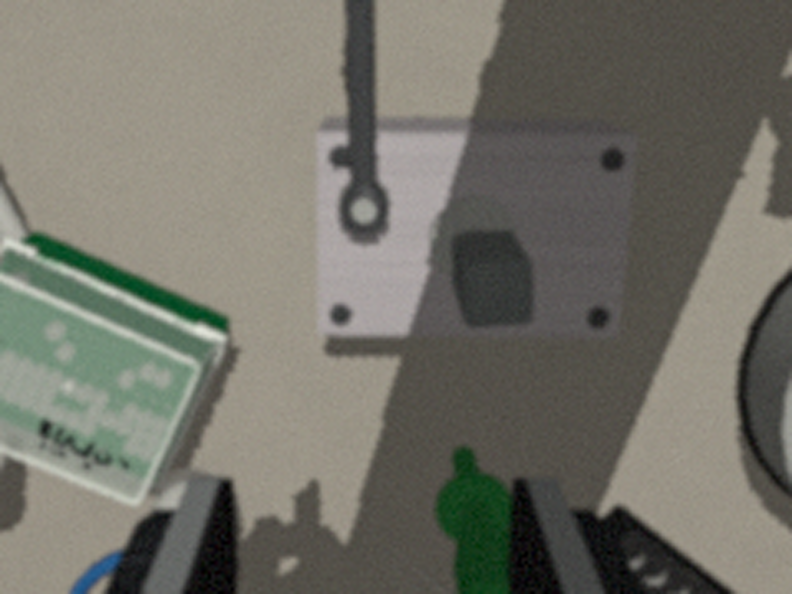

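The lever lies fully open, square to the block, and the grey head is clear. I'll grip it now.

{"method": "send_rows", "body": {
  "targets": "-2 39 50 -2 120;-2 39 80 -2 120;-2 39 80 -2 120;-2 39 130 -2 120;-2 39 179 -2 120;-2 39 179 -2 120;-2 39 179 -2 120;-2 39 179 -2 255;-2 39 179 -2 255;-2 39 179 -2 255;-2 39 179 -2 255;-2 39 179 -2 255;-2 39 179 -2 255;-2 39 179 -2 255",
  "newtons": 90
}}

```text
time: 30.15
ee_pos: [0.5991, 0.0272, 0.1033]
tcp_rot: [-179.9, 0.2, -161.0]
wrist_force: [0.5, -0.9, 7.7]
opening: 0.021
grasp_force: 88.2
```

Run:
```python
from h import *
im,K,P=load('w8'); C=np.array([.606,.2525])
pts=[(400,282),(360,299),(358,331),(397,351),(429,328),(427,290),(388,304),(395,329),(392,243)]
X=np.array([ray(K,P,u/1.5625,v/1.5625,.015)[:2] for u,v in pts])-C
for x in X: print((1000*x).round(0),round(1000*np.hypot(*x)),np.degrees(np.arctan2(x[1],x[0])).round())
for r in (.033,.045,.055):
  for a in range(0,360,15):
    q=r*np.array([np.cos(np.radians(a)),np.sin(np.radians(a))]); d=np.hypot(*(X-q).T).min(); 
    if d>.0155: print(r,a,round(d*1000,1))
```

```text
[-24.   4.] 24 171.0
[-10. -29.] 30 -108.0
[ 18. -31.] 36 -59.0
[36.  1.] 37 2.0
[16. 28.] 32 61.0
[-17.  26.] 31 124.0
[-5. -6.] 8 -132.0
[17. -0.] 17 -1.0
[-55.  -3.] 55 -177.0
0.033 30 17.0
0.033 90 16.5
0.033 210 20.8
0.033 330 17.6
0.045 30 21.2
0.045 45 16.6
0.045 75 16.1
0.045 90 23.2
0.045 105 18.8
0.045 135 15.9
0.045 150 22.0
0.045 165 18.6
0.045 210 25.8
0.045 225 22.5
0.045 240 16.6
0.045 270 19.0
0.045 330 22.2
0.055 0 18.6
0.055 15 21.0
0.055 30 28.3
0.055 45 25.7
0.055 60 23.0
0.055 75 25.3
0.055 90 31.3
0.055 105 27.8
0.055 120 24.4
0.055 135 25.5
0.055 150 30.5
0.055 165 17.0
0.055 210 26.1
0.055 225 31.1
0.055 240 26.2
0.055 255 25.0
0.055 270 28.1
0.055 285 22.7
0.055 300 19.1
0.055 315 22.0
0.055 330 29.5
0.055 345 22.9
```

{"method": "send_rows", "body": {
  "targets": "0 0 -20 0 255;0 0 -50 0 255;0 0 -90 0 255;0 0 -125 0 255;0 0 -125 0 255;0 0 -125 0 255"
}}

```text
time: 30.9
ee_pos: [0.5977, 0.0273, 0.2253]
tcp_rot: [-180.0, 0.0, -161.0]
wrist_force: [-0.8, 0.1, -2.0]
opening: 0.0211
grasp_force: 87.7
```

{"method": "send_rows", "body": {
  "targets": "-47 204 0 0 255;-47 204 0 0 255;-47 204 0 0 255;-47 204 0 0 255;-47 204 0 0 255;-47 204 0 0 255;-47 204 0 0 255"
}}

```text
time: 31.78
ee_pos: [0.5759, 0.234, 0.2253]
tcp_rot: [-180.0, -0.0, -161.1]
wrist_force: [-0.9, -0.6, -0.5]
opening: 0.0211
grasp_force: 88.0
```

Run:
```python
from h import *
im,K,P=snap('wrist','w11'); T=tool(); print(T.round(4),bot.get_obs()['q'].round(1))
p=T[:3,3]; print('collar edge px', proj(K,P,p-[0,0,.1033-.063]), 'foot',proj(K,P,p-[0,0,.0933]))
cv2.imwrite('pics/c8.png',cv2.resize(im[70:310,130:380],None,fx=2.4,fy=2.4,interpolation=cv2.INTER_CUBIC))
C=np.array([.606,.2525]); 
for a in range(210,210+375,15):
    q=np.append(C+.034*np.array([np.cos(np.radians(a)),np.sin(np.radians(a))]),.1015); print(a,(1000*T[:3,:3].T@(q-p)).round(1).tolist())
```

```text
[[-9.460e-01 -3.243e-01  1.000e-04  5.759e-01]
 [-3.243e-01  9.460e-01 -1.000e-04  2.341e-01]
 [-0.000e+00 -1.000e-04 -1.000e+00  2.254e-01]
 [ 0.000e+00  0.000e+00  0.000e+00  1.000e+00]] [22.1 15.1 21.  95.9 -0.   3.2]
collar edge px [252.717134   217.26759962] foot [252.72071596 192.62258152]
210 [-1.1, 1.1, 123.9]
225 [-3.9, -7.3, 123.9]
240 [-8.8, -14.7, 123.9]
255 [-15.5, -20.6, 123.9]
270 [-23.4, -24.5, 123.9]
285 [-32.1, -26.3, 123.9]
300 [-41.0, -25.7, 123.9]
315 [-49.4, -22.9, 123.9]
330 [-56.8, -18.0, 123.9]
345 [-62.6, -11.3, 123.9]
360 [-66.6, -3.4, 123.9]
375 [-68.4, 5.3, 123.9]
390 [-67.8, 14.2, 123.9]
405 [-65.0, 22.6, 123.9]
420 [-60.1, 30.0, 123.9]
435 [-53.4, 35.9, 123.9]
450 [-45.5, 39.8, 123.9]
465 [-36.8, 41.6, 123.9]
480 [-27.9, 41.0, 123.9]
495 [-19.5, 38.2, 123.9]
510 [-12.1, 33.3, 123.9]
525 [-6.2, 26.6, 123.9]
540 [-2.3, 18.7, 123.9]
555 [-0.5, 10.0, 123.9]
570 [-1.1, 1.1, 123.9]
```

View pics/c8.png

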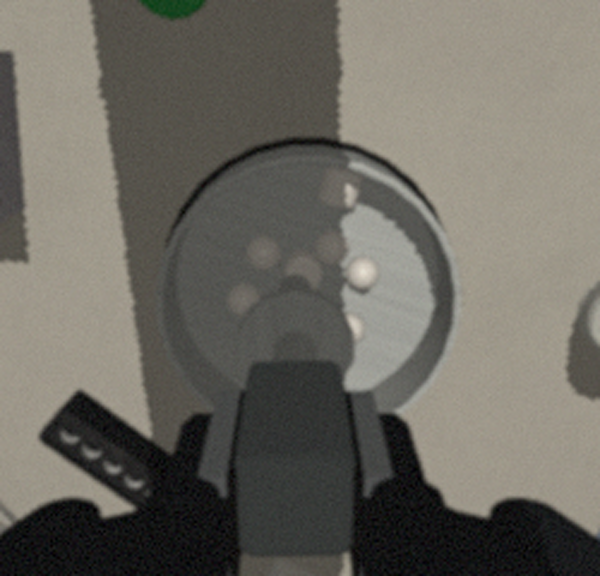

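The rod hangs upright in the fingers, with its foot over the free gap near (294,290) in the crop. I'll lower it and stir anticlockwise.

{"method": "send_rows", "body": {
  "targets": "-1 1 60 0 255;-1 1 100 0 255;-1 1 124 0 255;-1 1 124 0 255;-1 1 124 0 255;-4 -7 124 0 255;-9 -15 124 0 255;-15.5 -20.5 124 0 255;-23.5 -24.5 124 0 255;-32 -26 124 0 255;-41 -25.5 124 0 255;-49.5 -23 124 0 255;-57 -18 124 0 255;-62.5 -11 124 0 255;-66.5 -3.5 124 0 255;-68.5 5 124 0 255;-68 14 124 0 255;-65 22.5 124 0 255;-60 30 124 0 255"
}}

```text
time: 34.2
ee_pos: [0.622, 0.2838, 0.1013]
tcp_rot: [180.0, -0.0, -161.0]
wrist_force: [-0.4, 1.0, -0.5]
opening: 0.021
grasp_force: 89.1
```

{"method": "send_rows", "body": {
  "targets": "6.5 6 0 0 255;14.5 10 0 0 255;23 11.5 0 0 255;32 11 0 0 255;40.5 8 0 0 255;48 3.5 0 0 255;54 -3.5 0 0 255;57.5 -11.5 0 0 255;59.5 -20 0 0 255;59 -29 0 0 255;56 -37 0 0 255;51 -45 0 0 255;44.5 -50.5 0 0 255;36.5 -54.5 0 0 255;28 -56 0 0 255;19 -55.5 0 0 255;10.5 -53 0 0 255;3 -48 0 0 255;-2.5 -41 0 0 255;-6.5 -33.5 0 0 255"
}}

```text
time: 36.7
ee_pos: [0.6396, 0.2545, 0.1012]
tcp_rot: [180.0, -0.0, -161.0]
wrist_force: [0.0, 0.1, -0.9]
opening: 0.0211
grasp_force: 88.6
```

Run:
```python
from h import *
snap('wrist','w12'); T=tool();p=T[:3,3]; C=np.array([.606,.2525]); print(p,np.hypot(*(p[:2]-C)),bot.get_obs()['torque'])
for a in range(15,15+315,15):
    q=np.append(C+.034*np.array([np.cos(np.radians(a)),np.sin(np.radians(a))]),.1015); print(a,(1000*T[:3,:3].T@(q-p)).round(1).tolist())
```

```text
[0.63954124 0.25547518 0.1011525 ] 0.03367293390172114 [ 0.00073368  0.0308974  -0.0116556 ]
15 [-1.2, 5.7, -0.3]
30 [-0.7, 14.6, -0.3]
45 [2.1, 23.0, -0.3]
60 [7.0, 30.4, -0.3]
75 [13.6, 36.3, -0.3]
90 [21.6, 40.3, -0.3]
105 [30.3, 42.1, -0.3]
120 [39.1, 41.5, -0.3]
135 [47.5, 38.7, -0.3]
150 [54.9, 33.8, -0.3]
165 [60.8, 27.2, -0.3]
180 [64.8, 19.3, -0.3]
195 [66.6, 10.6, -0.3]
210 [66.1, 1.7, -0.3]
225 [63.3, -6.7, -0.4]
240 [58.4, -14.1, -0.4]
255 [51.7, -20.0, -0.4]
270 [43.8, -24.0, -0.4]
285 [35.1, -25.8, -0.4]
300 [26.2, -25.2, -0.4]
315 [17.8, -22.4, -0.4]
```

{"method": "send_rows", "body": {
  "targets": "-2 8.5 0 0 255;-1 17.5 0 0 255;1.5 26 0 0 255;6.5 33.5 0 0 255;13 39.5 0 0 255;21 43 0 0 255;30 45 0 0 255;38.5 44.5 0 0 255;47 41.5 0 0 255;54.5 36.5 0 0 255;60.5 30 0 0 255;64.5 22 0 0 255;66 13.5 0 0 255;65.5 4.5 0 0 255;62.5 -4 0 0 255;58 -11.5 0 0 255;51 -17 0 0 255;43 -21 0 0 255;34.5 -23 0 0 255;25.5 -22.5 0 0 255"
}}

```text
time: 39.25
ee_pos: [0.6235, 0.2244, 0.1012]
tcp_rot: [180.0, -0.0, -161.0]
wrist_force: [-0.6, -0.6, -1.1]
opening: 0.0211
grasp_force: 88.6
```

Run:
```python
from h import *
T=tool();p=T[:3,3]; C=np.array([.606,.2525]); print(p,np.hypot(*(p[:2]-C)))
for a in range(300,300+300,15):
    f=lambda a:np.append(C+.0345*np.array([np.cos(np.radians(a)),np.sin(np.radians(a))]),0)
    print(a,(1000*T[:3,:3].T@(f(a)-f(300))).round(1).tolist()[:2])
```

```text
[0.62346095 0.22442487 0.10120372] 0.03306202796449597
300 [0.0, 0.0]
315 [-8.5, 2.9]
330 [-16.1, 7.8]
345 [-22.0, 14.6]
360 [-26.0, 22.6]
375 [-27.8, 31.5]
390 [-27.3, 40.4]
405 [-24.4, 49.0]
420 [-19.5, 56.5]
435 [-12.7, 62.5]
450 [-4.7, 66.5]
465 [4.2, 68.3]
480 [13.1, 67.7]
495 [21.7, 64.9]
510 [29.2, 59.9]
525 [35.2, 53.2]
540 [39.2, 45.1]
555 [41.0, 36.3]
570 [40.4, 27.3]
585 [37.6, 18.8]
```

{"method": "send_rows", "body": {
  "targets": "-8.5 3 0 0 255;-16 8 0 0 255;-22 14.5 0 0 255;-26 22.5 0 0 255;-28 31.5 0 0 255;-27 40.5 0 0 255;-24.5 49 0 0 255;-19.5 56.5 0 0 255;-12.5 62.5 0 0 255;-4.5 66.5 0 0 255;4 68.5 0 0 255;13 67.5 0 0 255;21.5 65 0 0 255;29 60 0 0 255;35 53 0 0 255;39 45 0 0 255;41 36.5 0 0 255;40.5 27.5 0 0 255;40.5 27.5 0 0 255"
}}

```text
time: 41.62
ee_pos: [0.576, 0.2363, 0.1012]
tcp_rot: [-180.0, 0.0, -161.0]
wrist_force: [0.0, -0.2, -1.1]
opening: 0.0209
grasp_force: 88.6
```

{"method": "send_rows", "body": {
  "targets": "0 0 -20 0 255;0 0 -60 0 255;0 0 -110 0 255;0 0 -124 0 255;0 0 -124 0 255;0 0 -124 0 255"
}}

```text
time: 42.38
ee_pos: [0.5752, 0.2369, 0.2233]
tcp_rot: [-180.0, -0.1, -161.0]
wrist_force: [0.5, -0.9, -0.8]
opening: 0.0209
grasp_force: 88.6
```

Run:
```python
from h import *
im,K,P=snap('wrist','w13'); T=tool();p=T[:3,3]; print(p,bot.get_obs()['tcp_rot'],shift([.598,.0272,p[2]]))
# compare collar/shaft patch against pre-stir picture (same tool pose relative to rod)
a=load('w11')[0][70:310,130:380]; b=im[70:310,130:380]
s=np.hstack([cv2.resize(x,None,fx=1.6,fy=1.6,interpolation=cv2.INTER_CUBIC) for x in (a,b)]); cv2.imwrite('pics/c9.png',s); print(s.shape)
```

```text
[0.57511945 0.23688441 0.22322679] [-1.79992300e+02 -1.62353621e-01 -1.60976393e+02] [ 4.670e+01 -2.057e+02  2.000e-01]
(384, 800, 3)
```

View pics/c9.png

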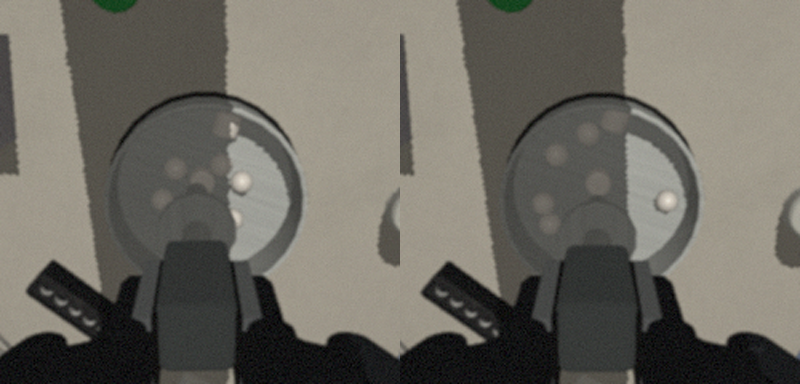

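The balls have moved all round the dish, with nothing spilled. The collar sits about 5 px lower than before stirring, so the rod may have tilted in the pads. I'll measure that numerically.

Run:
```python
from h import *
for f in ('w11','w13'):
    im,K,P=load(f); g=cv2.cvtColor(im,cv2.COLOR_BGR2GRAY).astype(int)
    print(f,'center',[(r,int(g[r,248:258].mean())) for r in range(178,234,2)])
    print('row-wise collar cols (row: min..)',[(r,g[r,220:290:3].tolist()) for r in (206,212)])
    print('headbottom r232 cols',g[228,215:290:3].tolist())
```

```text
w11 center [(178, 101), (180, 102), (182, 104), (184, 94), (186, 76), (188, 72), (190, 73), (192, 82), (194, 86), (196, 85), (198, 84), (200, 85), (202, 84), (204, 85), (206, 84), (208, 78), (210, 74), (212, 72), (214, 73), (216, 74), (218, 73), (220, 59), (222, 50), (224, 51), (226, 49), (228, 50), (230, 51), (232, 49)]
row-wise collar cols (row: min..) [(206, [86, 86, 83, 79, 87, 82, 86, 85, 84, 84, 86, 84, 84, 86, 81, 85, 85, 87, 81, 192, 175, 156, 156, 158]), (212, [87, 85, 88, 88, 87, 81, 84, 86, 83, 71, 70, 70, 72, 76, 80, 88, 87, 85, 84, 114, 150, 156, 158, 164])]
headbottom r232 cols [80, 75, 73, 74, 84, 81, 57, 50, 47, 51, 48, 52, 49, 48, 50, 51, 49, 51, 47, 70, 161, 158, 158, 161, 156]
w13 center [(178, 101), (180, 107), (182, 105), (184, 106), (186, 105), (188, 105), (190, 101), (192, 81), (194, 72), (196, 77), (198, 87), (200, 85), (202, 84), (204, 86), (206, 86), (208, 84), (210, 84), (212, 83), (214, 72), (216, 73), (218, 72), (220, 74), (222, 69), (224, 52), (226, 48), (228, 50), (230, 49), (232, 50)]
row-wise collar cols (row: min..) [(206, [98, 101, 101, 85, 80, 80, 87, 85, 86, 89, 85, 84, 83, 86, 88, 85, 83, 86, 142, 159, 156, 156, 154, 155]), (212, [100, 107, 107, 87, 84, 84, 89, 86, 86, 84, 81, 81, 87, 87, 85, 85, 86, 89, 82, 138, 160, 160, 160, 161])]
headbottom r232 cols [69, 77, 70, 87, 83, 83, 69, 49, 49, 47, 51, 47, 49, 50, 53, 48, 48, 49, 48, 65, 119, 161, 158, 156, 151]
```

The rod has tilted about 2.7°, with its foot about 5 mm away from the robot. That fits the hole's 4 mm clearance if I centre the shaft by shifting +4 mm in tool x.

{"method": "send_rows", "body": {
  "targets": "51 -206 0 0 255;51 -206 0 0 255;51 -206 0 0 255;51 -206 0 0 255;51 -206 0 0 255;51 -206 0 0 255;51 -206 0 0 255;51 -206 0 0 255;51 -206 30 0 255;51 -206 50 0 255;51 -206 62 0 255;51 -206 62 0 255;51 -206 62 0 255"
}}

```text
time: 44.05
ee_pos: [0.5948, 0.0258, 0.1643]
tcp_rot: [-180.0, 0.1, -161.0]
wrist_force: [0.6, -0.0, -1.0]
opening: 0.021
grasp_force: 88.6
```

Run:
```python
from h import *
im,K,P=snap('wrist','w14'); T=tool();p=T[:3,3]; print(p,shift([.598,.0272,p[2]]))
s=np.append([.5976,.0268],.0); print('socket px',proj(K,P,s+[0,0,.06]))
x=T[:3,0]; foot=p-[0,0,.0925]-.0053*x; print('foot px',proj(K,P,foot), 'foot-socket tool',(T[:3,:3].T@(foot-s-[0,0,.06])*1000).round(1))
for nm in ('side',):
    i2,K2,P2=snap(nm,'s14'); u,v=proj(K2,P2,s+[0,0,.09]).astype(int); print(u,v); cr2=i2[v-45:v+45,u-45:u+45]
cv2.imwrite('pics/c10.png',np.hstack([cv2.resize(im[120:280,180:330],(400,427),interpolation=cv2.INTER_CUBIC),cv2.resize(cr2,(400,427),interpolation=cv2.INTER_CUBIC)]))
```

```text
[0.59488481 0.02570539 0.16437732] [-3.4  0.4  0. ]
socket px [252.70729712 191.66891217]
foot px [252.5295181  198.65437263] foot-socket tool [ -2.4  -0.2 -11.9]
245 192
```

{"method": "send_rows", "body": {
  "targets": "0 0 8 0 255;0 0 15 0 255;0 0 22 0 255;0 0 30 0 255;0 0 30 0 255"
}}

```text
time: 44.78
ee_pos: [0.5941, 0.0256, 0.1323]
tcp_rot: [180.0, -0.1, -161.0]
wrist_force: [-0.6, -0.5, 0.2]
opening: 0.021
grasp_force: 88.6
```

{"method": "send_rows", "body": {
  "targets": "0 0 6 0 255;0 0 12 0 255;0 0 18 0 255;0 0 23 0 255;0 0 26 0 255;0 0 26 0 255"
}}

```text
time: 45.52
ee_pos: [0.5944, 0.0256, 0.1071]
tcp_rot: [180.0, -0.0, -161.0]
wrist_force: [0.2, -1.3, -0.2]
opening: 0.0206
grasp_force: 88.6
```

{"method": "send_rows", "body": {
  "targets": "0 0 2 0 255;0 0 3 0 255;0 0 4 0 255;0 0 5 0 255;0 0 5 0 255"
}}

```text
time: 46.15
ee_pos: [0.5947, 0.0257, 0.1034]
tcp_rot: [-180.0, 0.1, -161.0]
wrist_force: [-2.1, 0.5, 6.4]
opening: 0.021
grasp_force: 89.8
```

{"method": "send_rows", "body": {
  "targets": "-1 0 1 0 255;-2 0 1.5 0 255;-3 0 2 0 255;-3 0 2 0 255"
}}

```text
time: 46.65
ee_pos: [0.5967, 0.0264, 0.1027]
tcp_rot: [-180.0, 0.0, -161.0]
wrist_force: [-9.5, -1.1, 17.9]
opening: 0.0209
grasp_force: 91.7
```

{"method": "send_rows", "body": {
  "targets": "0 0 -1 0 180;0 0 -1 0 160;0 0 -1 0 130;0 0 -1 0 130;0 0 -1 0 130;0 0 -40 0 130;0 0 -100 0 130;0 0 -160 0 130;10 -38 -178 0 130;10 -38 -178 0 130;10 -38 -178 0 130"
}}

```text
time: 48.02
ee_pos: [0.6002, -0.0125, 0.2774]
tcp_rot: [180.0, -0.1, -161.0]
wrist_force: [0.8, 0.4, -0.3]
opening: 0.0421
grasp_force: 0.0
```

Run:
```python
from h import *
im,K,P=snap('wrist','w15'); T=tool(); print(T.round(4)[:3,3],bot.get_obs()['tcp_rot'])
b,K0,P0=load('w10'); print(P.round(3)[:3,3],P0.round(3)[:3,3])
s=np.array([.5976,.0268])
# head: dark greyish; compare centroid/width of head in both pictures by rows, rays at z=.14 and .095
for i,(m,k,p) in enumerate(((b,K0,P0),(im,K,P))):
    g=cv2.cvtColor(m,cv2.COLOR_BGR2GRAY)
    u,v=proj(k,p,np.append(s,.14)).round().astype(int); print(u,v)
    w=g[v-22:v+22,u-22:u+22]
    mm=(w<70).astype(np.uint8); n,l,st,c=cv2.connectedComponentsWithStats(mm); j=1+st[1:,4].argmax(); print('dark',st[j],(c[j]+[u-22,v-22]).round(1))
    print(ray(k,p,*(c[j]+[u-22,v-22]),.125).round(4))
```

```text
[ 0.6    -0.0122  0.2772] [ 1.79957563e+02 -7.98036533e-02 -1.60975951e+02]
[ 0.526 -0.038  0.419] [ 0.532 -0.034  0.421]
291 180
dark [  7   2  26  29 635] [288.6 174. ]
[0.5958 0.0255 0.125 ]
290 189
dark [  8   0  25  31 659] [287.7 182. ]
[0.5954 0.0253 0.125 ]
```

The head's ray position matches its position before the stir to within 0.5 mm, so the rod is home and upright. Now I'll shut the lever.

{"method": "send_rows", "body": {
  "targets": "103 -1 0 10 155;103 -1 0 20 155;103 -1 0 30 155;103 -1 0 40 155;103 -1 40 48 155;103 -1 80 48 155;103 -1 80 48 155;103 -1 80 48 155"
}}

```text
time: 49.08
ee_pos: [0.5034, -0.0467, 0.1996]
tcp_rot: [180.0, 0.0, 151.1]
wrist_force: [-0.0, 0.6, 1.2]
opening: 0.0333
grasp_force: 0.0
```

Run:
```python
from h import *
im,K,P=snap('wrist','w16'); T=tool(); p=T[:3,3]; print(T.round(4)[:3,3],bot.get_obs()['tcp_rot'])
q=np.append(post(1.6),.112); u,v=proj(K,P,q).astype(int); print(u,v)
g=cv2.cvtColor(im,cv2.COLOR_BGR2GRAY); w=g[v-45:v+45,u-45:u+45]
mm=(w<28).astype(np.uint8); n,l,st,c=cv2.connectedComponentsWithStats(mm)
for j in range(1,n):
    if st[j][4]>60: cc=c[j]+[u-45,v-45]; print(st[j],cc.round(1),ray(K,P,*cc,.1).round(4),shift(ray(K,P,*cc,.1)))
for a in (1.6,1.5,1.4,1.2,1,.8,.6,.4,.2,.1,0,-.05):
    q=np.append(post(a),.0895); print(a,(1000*T[:3,:3].T@(q-p)).round(1).tolist())
```

```text
[ 0.5037 -0.0469  0.2   ] [1.79953678e+02 1.07222156e-01 1.51056383e+02]
250 195
[ 39  29  16  22 249] [251.3 189.2] [ 0.5022 -0.0464  0.1   ] [  1.8  -0.4 100. ]
1.6 [0.4, -0.9, 110.5]
1.5 [7.1, 6.1, 110.5]
1.4 [13.1, 13.8, 110.5]
1.2 [22.6, 30.6, 110.5]
1 [28.6, 49.1, 110.5]
0.8 [30.8, 68.3, 110.5]
0.6 [29.1, 87.6, 110.6]
0.4 [23.6, 106.2, 110.6]
0.2 [14.6, 123.3, 110.6]
0.1 [8.8, 131.1, 110.6]
0 [2.3, 138.3, 110.7]
-0.05 [-1.2, 141.6, 110.7]
```

{"method": "send_rows", "body": {
  "targets": "0 -1 60 0 155;0 -1 100 0 155;0 -1 111 0 155;0 -1 111 0 155;0 -1 111 0 190;0 -1 111 0 190;0 -1 111 0 190"
}}

```text
time: 50.0
ee_pos: [0.5031, -0.048, 0.0881]
tcp_rot: [180.0, 0.1, 151.0]
wrist_force: [-0.3, -0.3, 0.5]
opening: 0.0217
grasp_force: 0.0
```

{"method": "send_rows", "body": {
  "targets": "7 7 0 0 190;13 15 0 0 190;18 23 0 0 190;22 31.5 0 0 190;26 41 0 0 190;28.5 50 0 0 190;30 60 0 0 190;30.5 69 0 0 190;30.5 79 0 0 190;29 88.5 0 0 190;26.5 98 0 0 190;23.5 107 0 0 190;19.5 116 0 0 190;14.5 124 0 0 190;9 132 0 0 190;2 139 0 0 190;2 139 0 0 190;2 139 0 0 190"
}}

```text
time: 52.25
ee_pos: [0.5683, 0.0745, 0.0872]
tcp_rot: [-180.0, -0.0, 151.0]
wrist_force: [-0.3, -0.8, 0.1]
opening: 0.0216
grasp_force: 0.0
```

{"method": "send_rows", "body": {
  "targets": "-2 2 0 0 190;-4 3.5 0 0 190;-5 4.5 0 0 190;-5 4.5 0 0 190"
}}

```text
time: 52.75
ee_pos: [0.5743, 0.0757, 0.0872]
tcp_rot: [-179.9, -0.0, 151.0]
wrist_force: [-4.2, -2.4, 3.1]
opening: 0.0217
grasp_force: 2.2
```

{"method": "send_rows", "body": {
  "targets": "-1 1 0 0 190;-2 2 0 0 190;-2 2 0 0 190"
}}

```text
time: 53.12
ee_pos: [0.5752, 0.0755, 0.0868]
tcp_rot: [-179.7, -0.2, 151.0]
wrist_force: [-13.4, -7.1, 5.1]
opening: 0.0216
grasp_force: 6.4
```

{"method": "send_rows", "body": {
  "targets": "5 -5 0 0 190;5 -5 0 0 160;5 -5 0 0 160;5 -5 -50 0 160;5 -5 -110 0 160;5 -5 -170 0 160;5 -5 -213 -10 160;5 -5 -213 -20 160;5 -5 -213 -29 160;5 -5 -213 -29 160;5 -5 -213 -29 160"
}}

```text
time: 54.5
ee_pos: [0.5709, 0.075, 0.3002]
tcp_rot: [180.0, -0.0, 179.8]
wrist_force: [0.9, -0.1, 0.2]
opening: 0.0315
grasp_force: 0.0
```

Run:
```python
from h import *
im,K,P=snap('wrist','w17'); T=tool(); print(T.round(4)[:3,3],bot.get_obs()['tcp_rot'])
b,K0,P0=load('w9')
def comp(m,k,p,pt,z,th,r=16):
    u,v=proj(k,p,np.append(pt,z)).round().astype(int); g=cv2.GaussianBlur(cv2.cvtColor(m,cv2.COLOR_BGR2GRAY),(3,3),0)[v-r:v+r,u-r:u+r]
    n,l,st,c=cv2.connectedComponentsWithStats((g<th).astype(np.uint8)); j=1+st[1:,4].argmax(); q=c[j]+[u-r,v-r]; return st[j].tolist(),ray(k,p,*q,z)[:2].round(4)
for m,k,p in ((b,K0,P0),(im,K,P)):
    print('post',comp(m,k,p,post(0),.105,35)); print('head',comp(m,k,p,np.array([.5976,.0268]),.13,88,20))
    g=cv2.cvtColor(m,cv2.COLOR_BGR2GRAY)
    # bar midpoint: darkest profile across bar at half length, z=.077
    n=np.array([np.cos(YAW),np.sin(YAW)]); mid=(H+post(0))/2
    for f in (.25,.75):
        c0=H+f*(post(0)-H); pr=[]
        for d in np.arange(-.014,.0141,.001):
            u,v=proj(k,p,np.append(c0+d*n,.077)); pr.append(cv2.getRectSubPix(g,(1,1),(float(u),float(v)))[0,0])
        print('bar',f,[int(x) for x in pr])
i2,K2,P2=snap('scene','scene1'); a=cv2.imread('pics/scene0.png')
d=(cv2.absdiff(cv2.GaussianBlur(i2,(5,5),0),cv2.GaussianBlur(a,(5,5),0)).max(2)>35).astype(np.uint8)
n,l,st,c=cv2.connectedComponentsWithStats(d)
for j in range(1,n):
    if st[j][4]>8: print(st[j].tolist())
```

```text
[0.5708 0.075  0.3002] [ 1.79998757e+02 -3.45168160e-03  1.79860412e+02]
post ([0, 6, 21, 15, 175], array([0.5652, 0.0709]))
head ([3, 2, 37, 38, 474], array([0.599 , 0.0333]))
bar 0.25 [160, 160, 161, 164, 164, 158, 145, 113, 82, 63, 58, 60, 61, 61, 61, 60, 59, 60, 72, 80, 88, 107, 124, 141, 157, 158, 158, 154, 142]
bar 0.75 [85, 86, 88, 85, 84, 82, 76, 53, 38, 32, 33, 34, 31, 29, 34, 37, 43, 55, 70, 80, 85, 82, 82, 83, 83, 85, 87, 88, 90]
post ([5, 7, 17, 14, 155], array([0.5657, 0.0733]))
head ([0, 0, 40, 40, 619], array([0.5924, 0.0315]))
bar 0.25 [158, 159, 160, 162, 164, 163, 153, 130, 96, 71, 61, 63, 64, 66, 65, 64, 59, 59, 62, 76, 83, 91, 104, 119, 121, 110, 91, 79, 72]
bar 0.75 [160, 159, 159, 162, 161, 157, 145, 119, 84, 67, 63, 65, 63, 63, 64, 58, 56, 58, 66, 80, 93, 110, 129, 145, 156, 163, 161, 162, 164]
[72, 0, 29, 31, 438]
[223, 0, 57, 112, 4052]
[418, 0, 94, 112, 6586]
[134, 30, 23, 103, 1051]
[17, 55, 88, 24, 1204]
[443, 98, 7, 11, 53]
[456, 102, 20, 8, 53]
[442, 112, 70, 87, 3645]
[140, 137, 7, 8, 33]
[125, 144, 7, 6, 32]
[157, 146, 190, 116, 4312]
[47, 149, 72, 13, 448]
[139, 152, 6, 9, 33]
[226, 156, 6, 3, 11]
[139, 168, 7, 7, 36]
[95, 170, 6, 3, 12]
[68, 170, 68, 18, 325]
[42, 178, 199, 177, 17023]
[442, 190, 34, 33, 615]
[481, 207, 31, 52, 1050]
[455, 213, 26, 20, 138]
[195, 222, 12, 10, 44]
[442, 224, 7, 11, 47]
[176, 231, 4, 3, 11]
[187, 231, 11, 8, 39]
[183, 236, 4, 4, 11]
[180, 243, 9, 4, 24]
[184, 252, 6, 3, 14]
[242, 261, 35, 14, 258]
[435, 269, 77, 38, 534]
[43, 272, 13, 7, 71]
[417, 307, 95, 77, 4227]
[455, 309, 57, 40, 706]
[483, 309, 29, 24, 291]
[412, 381, 8, 3, 17]
```

Run:
```python
from h import *
im,K,P=load('w17'); C=np.array([.606,.2525])
g=cv2.GaussianBlur(im,(3,3),0).astype(int); warm=g[:,:,2]-g[:,:,0]  # ceramic is warmer than steel
n=0
u,v=proj(K,P,np.append(C,.01)); print(u,v)
v0,u0=int(v)-60,int(u)-65; w=warm[v0:v0+120,u0:u0+130]; m=(w>6).astype(np.uint8)
N,l,st,c=cv2.connectedComponentsWithStats(cv2.morphologyEx(m,cv2.MORPH_OPEN,np.ones((3,3),np.uint8)))
for j in range(1,N):
    q=ray(K,P,*(c[j]+[u0,v0]),.014)[:2]-C
    if np.hypot(*q)<.074: print(st[j][2:].tolist(),(q*1000).round(0),round(1000*np.hypot(*q)))
blobs(im,K,P)
```

```text
367.62646459739324 173.35826974003984
[130, 120, 6441] [ -9. -14.] 17
[28, 59, 877] [-22. -11.] 24
[4, 5, 20] [-43.  15.] 46
[3, 3, 9] [-38.   6.] 39
[3, 5, 15] [-37.  27.] 46
[3, 3, 9] [-28.  47.] 54
[16, 17, 186] [-16. -43.] 46
[16, 14, 178] [-10.  52.] 53
[3, 3, 9] [-12.  22.] 25
[25, 24, 334] [ 33. -35.] 48
[9, 6, 36] [19. 53.] 56
[3, 3, 9] [19. 40.] 44
[14, 15, 168] [46. 31.] 55
[3, 5, 15] [ 45. -51.] 68
[4, 4, 15] [55.  3.] 55
[3, 3, 9] [ 57. -42.] 71
[4, 3, 12] [ 59. -17.] 61
[6, 3, 18] [64.  1.] 64
px [322.8  61.7] (np.int32(22), np.int32(33)) world [0.4485 0.1702] tool [122.4  95.  282.2]
px [366.3 168. ] (np.int32(12), np.int32(11)) world [0.5956 0.2462] tool [-24.5 171.2 282.2]
px [235.4 183.5] (np.int32(26), np.int32(32)) world [0.6193 0.0489] tool [-48.6 -26.  282.2]
px [365.8 181. ] (np.int32(11), np.int32(11)) world [0.616  0.2479] tool [-44.9 173.  282.2]
px [499.7 307. ] (np.int32(23), np.int32(27)) world [0.8496 0.5131] tool [-278.   438.6  282.2]
px [  3.6 373.5] (np.int32(11), np.int32(13)) world [ 1.0038 -0.4103] tool [-433.8 -484.5  282.2]
```

```bash
python3 -c "
from h import *
print(ticket.job_done())"
```

```text
the job is handed in; nothing more can be done
None
```

The job is handed in: all three slugs found are in the dish, the beads were stirred almost three rounds anticlockwise, and the rod is back in the stand with the lever shut. My 14 picture views ran out before the rod went back, so its seating and the shut lever were checked by image measurement and contact force.

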